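# Swap two candle glasses on a banquet table

## Robot

A 6-joint arm with a two-finger parallel gripper is mounted at the origin on the work surface. World frame = base frame: x ahead of the robot, y to its left, z up, the work surface at z = 0. Lengths are in mm, angles in degrees, forces in N, time in s.
With the tool pointing down it reaches from about 300 to 850 mm from the base axis. Payload 4.2 kg.
Tool frame: the origin (TCP) lies midway between the tips of the shut fingers; the grasp point (between the pads) lies 19 mm behind it; z points along the fingers, y is the line along which they close (so a half turn about z gives the same grasp; the last joint's range is limited). The gripper opens to 91 mm and grips with 3 to 60 N. Pads are 32 mm wide; open, the fingers measure 118 mm over their backs; the gripper's body (76 mm by 178 mm) begins 60 mm behind the grasp point.
Start: joints at [-77.063, 18.312, 89.639, -0, 72.044, -1.146], TCP at [139.919, -557.736, 184.576] pointing down, gripper open.
Joint ranges: [-177.97, 177.97], [-48.28, 115.42], [12.27, 149.76], [-77.06, 257.06], [2.81, 150.46], [-146.56, 146.56]. Speed limits (degrees/s): [147.25, 147.25, 180, 180, 180, 180].

## Interface

Orientations are given as [roll, pitch, yaw] about the fixed x, y, z axes, in that order (R = Rz(yaw) Ry(pitch) Rx(roll)).
In Python, from workcell import env gives the robot as it stands.
- The arm moves only by the tool send_rows, never from a script. Its argument "steps" is a list that holds one entry, the list of rows, each a list of 5 numbers: the shift along the tool's x, y, z scaled (see below), then the turn about the tool's z scaled (see below), then the opening, from 0 (shut) to 1 (fully open). In form: [[[dx, dy, dz, yaw, fingers], ...]]. A call has 1 to 5 rows; each row shifts and turns the commanded pose from where the row before left it, along the tool's axes as they then stand; what a row does not reach is not made up. The controller multiplies each number of a shift by 0.04 m and each number of a turn by 0.12 rad. A row lasts 1/12 s, in which the tool goes at most 41.7 mm and 7.16 degrees, less where a joint would pass 70% of its speed; a pose out of reach is approached as far as the arm can. A call with a number of a shift or a turn outside -1 to 1 is refused whole. A call with a gripper value outside its range is refused whole. The fingers move at their own pace and stop on an object; "squeeze" is the grip in N (left out, the last holds). Time passes only in rows, so rows that do not move let the fingers close. It gives the time, the measured TCP pose, the force, the opening and the grip force at its end, in the units of the state.
- env.state(): the state, without advancing time (a new reading comes with each control period).
- env.grab_frame(name): name is "scene" or "top" or "wrist"; returns a dict with "pixels" (400x640x3 uint8, red, green, blue), "depth" (400x640 float32, mm along the optical axis (not along the pixel's ray), 0 where there is no reading), "intrinsics" (3x3 intrinsics, pixels), "cam_to_world" (4x4, takes a point from camera to world coordinates). Camera axes: x right, y down, z forward; pixel columns grow to the right and rows downward; lengths in mm; the calibration is good to about 2 mm. A picture is of the moment at which its call begins.
- env.job_done(): hands the job in; it is judged then, once.
The state is a dict: "time_s": time; "qpos": joint angles; "qvel": joint speeds; "effort": joint torques, N m; "ee_pos": TCP position; "ee_rot": TCP orientation; "force": force on the tool from outside, world axes, zero at the start; "torque": the same for the moment, N m; "gripper_width": finger opening in mm; "gripper_force": force on a finger pad.
Only numpy, scipy, OpenCV 4.12 (cv2) and the standard library are available. Lean on these libraries where they do the work, as an engineer would, in place of code of your own. Each camera call takes 0.05 s, during which the arm holds its last target. There are 200 camera calls.

## Task

The two candle glasses on the stands have been set out the wrong way round: swap them, so that the tall stemmed glass stands in the middle of the wooden log slice and the low red votive stands in the middle of the brass coaster. Keep both upright the whole time with the white candle staying inside the stemmed glass, set them down softly, and do not disturb anything else on the table.

Things in the scene. Friction and masses are not known exactly. Their poses are not given: they have to be found in the camera images.
- stem_glass: Tall clear-glass candle holder, 150 mm high, 300 g or so: round foot 80 mm across, thin stem 13 mm across, and on top a straight-sided open cup 60 mm in outer diameter (walls 3.5 mm) reaching from 90 to 150 mm above the underside. Grasp it by the outside of the cup, from above. It starts standing on the brass coaster. Origin: centre of the underside of the foot; z up along the axis.
- cup_floor (a point): Centre of the inner floor of the stemmed glass's cup, 95 mm above the underside of its foot.
- float_candle: White candle (battery type) 40 mm across and 26 mm high with a small yellow flame tip 15 mm high, lying loose inside the cup of the stemmed glass. Origin: centre of its underside, on the cup floor.
- red_votive: Low straight-sided dark red glass tumbler, 58 mm in outer diameter and 80 mm high, about 250 g, with an ivory candle fixed inside (below the rim). It starts standing on the wooden log slice. Origin: centre of its underside; z up.
- slice: Fixed round wooden log slice, dark bark side and pale top, 130 mm across and 30 mm high, standing on the table. Origin: centre of its underside.
- slice_top (a point): Centre of the log slice's flat top, 30 mm above the table.
- coaster: Fixed round brass coaster, 110 mm across and 6 mm high, on the table. The area between the two stands is bare table and may be used to put a glass down for a while. Origin: centre of its underside.
- coaster_top (a point): Centre of the coaster's flat top, 6 mm above the table.
- clear_votive1: Bystander: small clear-glass votive with ivory candle, 58 mm across and 62 mm high, beyond the bare middle of the table. Origin: centre of its underside.
- clear_votive2: Bystander: a second such clear votive, on the left. Origin: centre of its underside.
- goblet: Bystander: empty stemmed wine glass, 163 mm high, 72 mm across the foot, at the back left. Origin: centre of its underside.
- pillar_candle: Bystander: ivory pillar candle, 68 mm across and 100 mm high (with flame tip 115), at the back right. Origin: centre of its underside.
- bread_plate: Bystander: white plate, 160 mm across and 18 mm high, on the left. Origin: centre of its underside.
- roll: Bystander: bread roll 72 mm across and 43 mm high, on the plate. Origin: centre of its underside.
- spoon: Bystander: steel spoon 180 mm long, lying at the back right, roughly along x. Origin: on its underside.
- flower_bowl: Bystander: white bowl of flowers, about 140 mm across and 140 mm high, on the right. Origin: centre of its underside.

How it is judged:
By the outcome, as a careful person would: the job done as asked, in the order asked, and still so for the second after the job is handed in, with the robot touching nothing.
It also fails if it takes over 72 s, if anything falls off the work surface, if the arm or the gripper's body presses on something with over 40 N, if the wrist force passes 120 N, or if a joint passes its speed limit or range.

## Working session

There is one attempt and no reset: what is moved stays moved. The work goes in short steps, Python scripts to look and compute and a tool call to move; the robot and the scene stay as the last step left them, time stands still between calls to the robot, and variables do not carry over. Pictures are saved under pics/ and viewed, at most 10 in all, crops included, and the job is handed in when it is done.

Besides the shell and the picture viewer there is one more tool, called after "Emit:" in YAML: its name, and indented under it one key for each argument. send_rows: Moves the arm, as the interface text tells. Shifts and turns lie within -1 to 1; 1 stands for 0.04 m of shift or 0.12 rad of turn. Its arguments: {"type":"object","properties":{"steps":{"type":"array"},"squeeze":{"type":"number"}},"required":["steps"]}

```bash
mkdir -p pics; ls; cat > h.py <<'E'
import numpy as np, cv2
from workcell import env
def grab(n,save=None):
    f=env.grab_frame(n)
    if save: cv2.imwrite('pics/'+save,cv2.cvtColor(f['pixels'],cv2.COLOR_RGB2BGR))
    return f
def ray(f,u,v,z):
    K=np.array(f['intrinsics']);T=np.array(f['cam_to_world'])
    d=T[:3,:3]@np.linalg.inv(K)@np.array([u,v,1.]);o=T[:3,3]
    return o+d*(z-o[2])/d[2]
def proj(f,p):
    K=np.array(f['intrinsics']);T=np.linalg.inv(np.array(f['cam_to_world']))
    c=K@(T[:3,:3]@np.array(p,float)+T[:3,3]);return c[:2]/c[2]
def cloud(f):
    K=np.array(f['intrinsics']);T=np.array(f['cam_to_world'])
    v,u=np.mgrid[:400,:640];P=np.stack([u,v,np.ones_like(u)],-1)@np.linalg.inv(K).T*f['depth'][...,None]
    return P@T[:3,:3].T+T[:3,3]
E
python3 - <<'E'
from h import *
for n in('scene','top'):
    f=grab(n,n+'0.png');print(n,np.round(f['cam_to_world'],3).tolist(),np.round(f['intrinsics'],1).tolist())
print(env.state())
E
```

```text
pics
scene [[0.519, 0.689, -0.506, 1194.528], [0.855, -0.428, 0.293, -343.578], [-0.014, -0.585, -0.811, 1103.032], [0.0, 0.0, 0.0, 1.0]] [[389.3, 0.0, 321.8], [0.0, 389.3, 199.8], [0.0, 0.0, 1.0]]
top [[0.008, -0.992, 0.129, 410.925], [-1.0, -0.008, -0.0, 1.706], [0.001, -0.129, -0.992, 1312.009], [0.0, 0.0, 0.0, 1.0]] [[477.1, 0.0, 315.8], [0.0, 477.1, 198.6], [0.0, 0.0, 1.0]]
{'time_s': 0.1, 'qpos': array([-7.70614095e+01,  1.83479210e+01,  8.96997685e+01,  1.78552728e-03,
        7.20445336e+01, -1.14490785e+00]), 'qvel': array([-0.05693986,  0.05888886, -0.24611178,  0.00711665, -0.00628589,
        0.07281267]), 'effort': array([-3.33795570e-04, -4.13333380e+01, -2.32509488e+01,  7.28017744e-02,
        4.22045798e-02, -5.31316141e-05]), 'ee_pos': array([ 139.82581861, -557.21852174,  183.80258368]), 'ee_rot': array([-1.79907829e+02, -3.54005598e-03,  1.40829437e+01]), 'force': array([-0.18859424,  0.11935224,  0.2682108 ]), 'torque': array([-0.03282612,  0.00515755, -0.03580987]), 'gripper_force': 0.0, 'gripper_width': 91.49018946914062}
```

View pics/scene0.png

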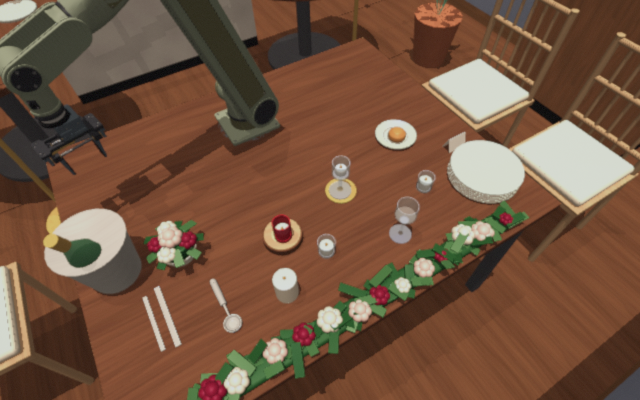

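View pics/top0.png

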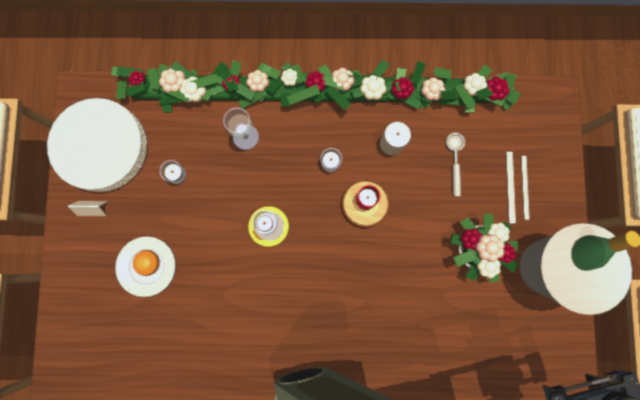

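The scene view shows the stemmed glass on the coaster at (340,185) and the red votive on the slice at (282,232). In the top view the coaster is at (268,227), the slice at (365,204), clear_votive1 at (331,159) and the pillar candle at (397,135).

```bash
cat > m.py <<'E'
from h import *
def blob(m,roi):
    k=np.zeros(m.shape,np.uint8);x0,y0,x1,y1=roi;k[y0:y1,x0:x1]=m[y0:y1,x0:x1]
    c=max(cv2.findContours(k,cv2.RETR_EXTERNAL,cv2.CHAIN_APPROX_NONE)[0],key=cv2.contourArea)
    return cv2.convexHull(c)[:,0].astype(float)
def circ(f,h,z):
    P=np.array([ray(f,u,v,z)[:2] for u,v in h]);(c,r)=cv2.minEnclosingCircle(P.astype(np.float32))
    A=np.c_[2*P,np.ones(len(P))];s=np.linalg.lstsq(A,(P**2).sum(1),rcond=None)[0]
    return np.round(c,1),round(r,1),'fit',np.round(s[:2],1),round(float(np.sqrt(s[2]+s[:2]@s[:2])),1)
E
python3 - <<'E'
from m import *
R={'top':dict(co=(240,200,298,252),sl=(335,175,395,232),ca=(250,205,285,245)),'scene':dict(co=(318,150,362,208),sl=(258,205,308,258),ca=(325,150,356,190))}
out=[]
for n in R:
    f=grab(n);p=f['pixels'].astype(int);r,g,b=p[...,0],p[...,1],p[...,2];q=R[n]
    hsv=cv2.cvtColor(f['pixels'],cv2.COLOR_RGB2HSV)
    H,S,V=[hsv[...,i].astype(int) for i in range(3)]
    y=((H>20)&(H<35)&(S>110)&(V>120)).astype(np.uint8)
    print(n,'coaster',circ(f,blob(y,q['co']),6))
    w=((H>10)&(H<28)&(S>50)&(V>165)).astype(np.uint8)
    print(n,'slice',circ(f,blob(w,q['sl']),30))
    rd=((H>165)|(H<5))&(S>170)&(V>30)&(r>2.6*g)
    h=blob(rd.astype(np.uint8),q['sl'])
    print(n,'red',circ(f,h,110),h.min(0),h.max(0))
    wh=((S<40)&(V>195)).astype(np.uint8)
    h=blob(wh,q['ca']);print(n,'candle',circ(f,h,6+95+26),h.min(0),h.max(0))
    k=q['co'];a=cv2.resize(f['pixels'][min(k[1],q['sl'][1])-5:max(k[3],q['sl'][3])+5,min(k[0],q['sl'][0])-5:max(k[2],q['sl'][2])+5],None,fx=4.5,fy=4.5,interpolation=cv2.INTER_CUBIC);cv2.imwrite(f'pics/crop_{n}.png',a[...,::-1]);print(a.shape)
    if n=='top':
        for nm,(u,v,z) in dict(v1=(331,159,62),v2=(172,172,62),pillar=(397,135,100),flowers=(488,245,140),gob=(237,121,163),gobfoot=(245,137,3)).items(): print(nm,ray(f,u,v,z).round())
        print('buckettop depth',cloud(f)[260,560],cloud(f)[245,488])
E
```

```text
top coaster (array([504.5, 131.6]), 56.5, 'fit', array([504.3, 131.7]), 56.0)
top slice (array([ 568., -133.]), 60.8, 'fit', array([ 567.6, -132.8]), 60.3)
top red (array([ 559.6, -118.3]), 19.8, 'fit', array([ 565.7, -124.1]), 21.6) [357. 197.] [369. 208.]
top candle (array([496.9, 118.9]), 34.2, 'fit', array([497.2, 118.6]), 33.2) [255. 212.] [281. 238.]
(392, 742, 3)
v1 [681. -38.  62.]
v2 [642. 385.  62.]
pillar [ 738. -209.  100.]
flowers [ 452. -421.  140.]
gob [753. 199. 163.]
gobfoot [754. 202.   3.]
buckettop depth [ 417.29129311 -575.98389209  177.60835007] [ 453.03465395 -426.50859717  124.46210078]
scene coaster (array([506.3, 129.8]), 55.1, 'fit', array([506.7, 130.6]), 53.6)
scene slice (array([ 569.2, -132.1]), 59.7, 'fit', array([ 569. , -132.3]), 59.2)
scene red (array([ 617.1, -147.9]), 29.3, 'fit', array([ 617.1, -146.1]), 27.3) [274. 227.] [291. 241.]
scene candle (array([503.5, 131.3]), 15.3, 'fit', array([502.6, 132.1]), 13.7) [336. 164.] [345. 169.]
(531, 513, 3)
```

View pics/crop_top.png

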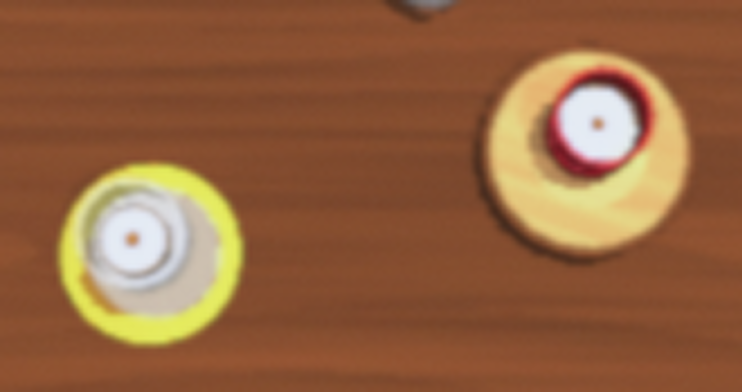

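View pics/crop_scene.png

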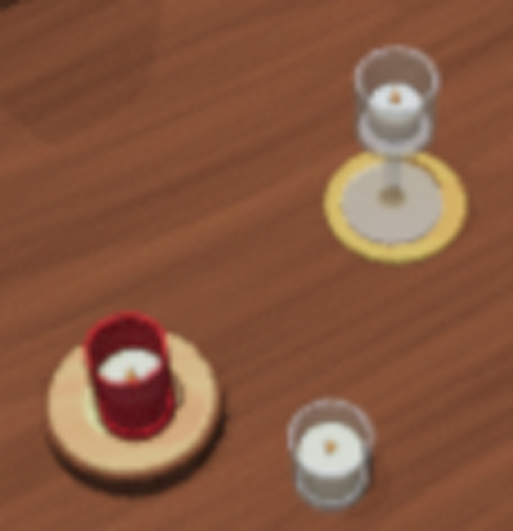

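The crops show the glass cup rim centred near (134,237) in the top crop and (397,82) in the scene crop, with the foot centre at (392,200). The red rim is near (601,120) in the top crop and (129,350) in the scene crop.

```bash
python3 - <<'E'
from m import *
ft=grab('top');fs=grab('scene')
def t(u,v,z):return ray(ft,(u+.5)/4.5-.5+235,(v+.5)/4.5-.5+170,z).round(1)
def s(u,v,z):return ray(fs,(u+.5)/4.5-.5+253,(v+.5)/4.5-.5+145,z).round(1)
print('glass rim',t(134,237,156),s(397,82,156),'candle',t(133,240,127),'foot s',s(392,200,8))
print('red rim',t(601,121,110),s(129,350,110))
# predicted outlines for check: rim radius in crop px
for f,o,n in((ft,(235,170),'t'),(fs,(253,145),'s')):
    for nm,c,rr in(('glass',(504,131,156),30),('red',(572,-134,110),29)):
        E=np.array([(proj(f,(c[0]+rr*np.cos(a),c[1]+rr*np.sin(a),c[2]))-o+.5)*4.5-.5 for a in np.linspace(0,6.28,60)])
        print(n,nm,E.min(0).round(),E.max(0).round())
    E=np.array([(proj(f,(504+40*np.cos(a),131+40*np.sin(a),9))-o+.5)*4.5-.5 for a in np.linspace(0,6.28,60)]);print('foot',E.min(0).round(),E.max(0).round())
E
```

```text
glass rim [502.4 125.8 156. ] [510.  127.4 156. ] candle [503.  129.4 127. ] foot s [504.1 131.    8. ]
red rim [ 573.9 -131.6  110. ] [ 581.8 -131.9  110. ]
t glass [ 69. 179.] [180. 290.]
t red [554.  74.] [657. 175.]
foot [ 85. 188.] [217. 320.]
s glass [355.  44.] [439. 107.]
s red [ 76. 305.] [162. 378.]
foot [341. 159.] [443. 240.]
```

Emit:
send_rows:
  steps:
    - [[0,0,-0.6,1,1],[0,0,-0.9,1,1],[0,0,-0.9,0.05,1],[0,0,-0.6,0,1],[0,-0.5,0,0,1]]
  squeeze: 15

```text
time_s: 0.72
ee_pos: [140.5, -542.5, 309.8]
ee_rot: [179.3, -0.1, -0.1]
force: [-0.5, 0.0, 0.5]
gripper_width: 91.4
gripper_force: 0.0
```

Emit:
send_rows:
  steps:
    - [[0.4,-0.8,0,0,1],[0.5,-0.9,0,0,1],[0.5,-0.9,0,0,1],[0.5,-0.9,0,0,1],[0.5,-0.9,0,0,1]]

```text
time_s: 1.13
ee_pos: [236.3, -359.9, 304.5]
ee_rot: [180.0, -0.0, -0.1]
force: [1.3, 0.2, 0.1]
gripper_width: 91.6
gripper_force: 0.0
```

Emit:
send_rows:
  steps:
    - [[0.6,-0.9,0,0,1],[0.8,-0.8,0,0,1],[0.9,-0.8,0,0,1],[0.9,-0.6,0,0,1],[0.9,-0.5,0,0,1]]

```text
time_s: 1.55
ee_pos: [391.2, -224.7, 305.2]
ee_rot: [180.0, -0.1, 0.0]
force: [0.7, -0.6, 0.0]
gripper_width: 91.5
gripper_force: 0.0
```

Emit:
send_rows:
  steps:
    - [[0.9,-0.5,0,0,1],[0.9,-0.5,0,0,1],[0.9,-0.5,0,0,1],[0.8,-0.4,0,0,1],[0.6,-0.3,0,0,1]]

```text
time_s: 1.97
ee_pos: [556.7, -136.8, 304.0]
ee_rot: [-180.0, -0.0, 0.1]
force: [-0.2, -0.3, -0.3]
gripper_width: 91.2
gripper_force: 0.0
```

```bash
python3 - <<'E'
from m import *
f=grab('wrist','wrist1.png');print(env.state()['ee_pos'],np.round(f['cam_to_world'],3).tolist())
print(proj(f,(575,-131,110)),proj(f,(568.5,-132.5,30)))
E
```

```text
[ 560.36756286 -135.09596055  302.96024519] [[0.002, -0.973, -0.233, 620.443], [-1.0, -0.002, 0.001, -137.062], [-0.001, 0.233, -0.973, 504.225], [0.0, 0.0, 0.0, 1.0]]
[312.04246957 163.24039276] [313.91923033 161.37064999]
```

View pics/wrist1.png

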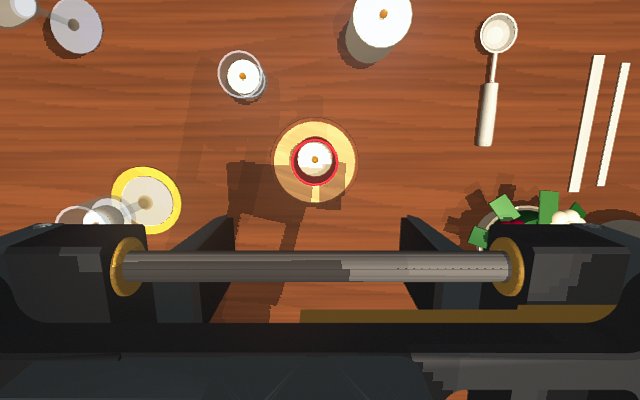

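The wrist view shows the red rim centred near (315,161) on the slice disc at (314,162). The coaster is at (146,200).

```bash
python3 - <<'E'
from m import *
f=grab('wrist')
hsv=cv2.cvtColor(f['pixels'],cv2.COLOR_RGB2HSV);H,S,V=[hsv[...,i].astype(int) for i in range(3)]
rd=(((H>168)|(H<4))&(S>150)&(V>60)).astype(np.uint8)
h=blob(rd,(280,130,350,195));print('red',circ(f,h,110),h.min(0),h.max(0))
w=((H>10)&(H<30)&(S>50)&(V>120)).astype(np.uint8)
h=blob(w,(265,110,365,210));print('slice',circ(f,h,30),h.min(0),h.max(0))
P=cloud(f);m=(rd>0);m[:, :280]=0;m[:,350:]=0;m[:130]=0;m[195:]=0
print('red depth z',np.percentile(P[m][:,2],[5,50,95]).round())
E
```

```text
red (array([ 577.1, -134.1]), 29.3, 'fit', array([ 576.8, -133.7]), 28.6) [293. 141.] [339. 188.]
slice (array([ 577.9, -146.4]), 80.8, 'fit', array([ 579.7, -147.9]), 78.2) [272. 114.] [364. 205.]
red depth z [ 58. 109. 111.]
```

Emit:
send_rows:
  steps:
    - [[0,0,0,0,1],[0,0,0,0,1],[0,0,0,0,1]]

```text
time_s: 2.32
ee_pos: [553.3, -139.6, 305.0]
ee_rot: [180.0, -0.0, -0.1]
force: [-0.2, -0.8, 1.3]
gripper_width: 91.0
gripper_force: 0.0
```

```bash
python3 -c "
from h import *
for i in range(4): grab('wrist');s=env.state();print(s['time_s'],s['ee_pos'].round(1),abs(s['qvel']).max().round(2))"
```

```text
2.3667 [ 553.4 -139.7  305.1] 0.22
2.4167 [ 553.5 -139.6  305.1] 0.1
2.4667 [ 553.6 -139.6  305.1] 0.29
2.5167 [ 553.7 -139.5  305.1] 0.24
```

Emit:
send_rows:
  steps:
    - [[0.55,-0.15,0.4,0,1],[0,0,0.9,0,1],[0,0,0.9,0,1],[0,0,0.9,0,1],[0,0,0.5,0,1]]

```text
time_s: 2.93
ee_pos: [573.7, -132.6, 156.6]
ee_rot: [-179.9, 0.3, -0.0]
force: [0.5, 0.2, -0.4]
gripper_width: 91.3
gripper_force: 0.0
```

Emit:
send_rows:
  steps:
    - [[0,0,0,0,1],[0,0,0,0,1],[0,0,0,0,1]]

```text
time_s: 3.18
ee_pos: [577.6, -133.4, 162.6]
ee_rot: [179.9, -0.2, -0.0]
force: [-0.2, 0.5, 0.0]
gripper_width: 91.0
gripper_force: 0.0
```

Emit:
send_rows:
  steps:
    - [[0,0,0.6,0,1],[0,0,0.7,0,1],[0,0,0.6,0,1],[0,0,0.4,0,1],[0,0,0.05,0,1]]

```text
time_s: 3.6
ee_pos: [575.8, -132.9, 65.7]
ee_rot: [-180.0, 0.1, -0.0]
force: [-0.4, -0.9, 0.1]
gripper_width: 91.2
gripper_force: 0.0
```

Emit:
send_rows:
  steps:
    - [[0,0,0,0,0.75],[0,0,0,0,0.7],[0,0,0,0,0.65],[0,0,0,0,0.6],[0,0,0,0,0.55]]
  squeeze: 12

```text
time_s: 4.02
ee_pos: [577.1, -133.1, 67.8]
ee_rot: [180.0, -0.1, -0.0]
force: [0.5, -0.1, 0.4]
gripper_width: 60.6
gripper_force: 0.0
```

Emit:
send_rows:
  steps:
    - [[0,0,0,0,0.4],[0,0,0,0,0.4],[0,0,0,0,0.3],[0,0,0,0,0.3]]
  squeeze: 18

```text
time_s: 4.35
ee_pos: [577.1, -133.3, 67.5]
ee_rot: [180.0, -0.1, -0.0]
force: [-0.4, -0.8, 5.3]
gripper_width: 57.0
gripper_force: 18.0
```

Emit:
send_rows:
  steps:
    - [[0,0,-0.1,0,0.3],[0,0,-0.3,0,0.3],[0,0,-0.5,0,0.3],[0,0,-0.5,0,0.3],[0,0,-0.3,0,0.3]]

```text
time_s: 4.77
ee_pos: [576.5, -132.7, 135.6]
ee_rot: [-180.0, -0.0, -0.0]
force: [0.4, -0.0, -3.1]
gripper_width: 56.5
gripper_force: 18.0
```

Emit:
send_rows:
  steps:
    - [[-0.1,-0.3,0,0,0.3],[-0.2,-0.6,0,0,0.3],[-0.3,-0.9,0,0,0.3],[-0.3,-0.9,0,0,0.3],[-0.2,-0.5,0,0,0.3]]

```text
time_s: 5.18
ee_pos: [528.8, -1.0, 132.6]
ee_rot: [-179.9, 0.3, 0.0]
force: [-1.0, 0.2, -3.2]
gripper_width: 56.7
gripper_force: 18.0
```

Emit:
send_rows:
  steps:
    - [[0,-0.1,0,0,0.3],[0,0,0,0,0.3],[0,0,0,0,0.3],[0,0,0,0,0.3]]

```text
time_s: 5.52
ee_pos: [532.4, -1.5, 133.9]
ee_rot: [180.0, 0.0, -0.0]
force: [0.3, -0.9, -3.1]
gripper_width: 56.4
gripper_force: 18.0
```

Emit:
send_rows:
  steps:
    - [[0,0,0.4,0,0.3],[0,0,0.7,0,0.3],[0,0,0.7,0,0.3],[0,0,0.35,0,0.3],[0,0,0.1,0,0.3]]

```text
time_s: 5.93
ee_pos: [530.3, -2.0, 41.4]
ee_rot: [180.0, 0.4, -0.1]
force: [-0.9, 0.1, -2.9]
gripper_width: 56.2
gripper_force: 18.0
```

Emit:
send_rows:
  steps:
    - [[0,0,0.03,0,0.3],[0,0,0.03,0,0.3],[0,0,0.02,0,0.3],[0,0,0,0,0.3]]

```text
time_s: 6.27
ee_pos: [533.4, -1.1, 42.4]
ee_rot: [180.0, -0.1, -0.0]
force: [0.8, 0.0, -2.4]
gripper_width: 57.0
gripper_force: 18.0
```

Emit:
send_rows:
  steps:
    - [[0,0,0.04,0,0.3],[0,0,0.04,0,0.3],[0,0,0.03,0,0.3],[0,0,0,0,0.3],[0,0,0,0,0.3]]

```text
time_s: 6.68
ee_pos: [532.7, -0.9, 37.5]
ee_rot: [180.0, -0.1, -0.0]
force: [-0.9, -0.4, 2.7]
gripper_width: 56.1
gripper_force: 18.0
```

Emit:
send_rows:
  steps:
    - [[0,0,0,0,0.65],[0,0,0,0,0.8],[0,0,0,0,0.9],[0,0,0,0,1],[0,0,0,0,1]]

```text
time_s: 7.1
ee_pos: [532.5, -0.9, 36.9]
ee_rot: [180.0, -0.0, -0.0]
force: [-0.1, -0.1, 0.4]
gripper_width: 83.0
gripper_force: 0.0
```

Emit:
send_rows:
  steps:
    - [[0,0,-0.3,0,1],[0,0,-0.8,0,1],[0,0,-0.9,0,1],[0,0,-0.9,0,1],[0,0,-0.9,0,1]]

```text
time_s: 7.52
ee_pos: [532.0, -0.9, 190.5]
ee_rot: [180.0, 0.0, -0.0]
force: [0.3, 0.3, -0.3]
gripper_width: 91.1
gripper_force: 0.0
```

Emit:
send_rows:
  steps:
    - [[0,0,-0.9,0,1],[-0.2,-0.6,-0.8,0,1],[-0.2,-0.9,-0.5,0,1],[-0.1,-0.9,0,0,1],[0,-0.4,0,0,1]]

```text
time_s: 7.93
ee_pos: [512.3, 114.2, 278.9]
ee_rot: [-179.8, -0.2, 0.1]
force: [0.2, 0.3, -0.5]
gripper_width: 91.1
gripper_force: 0.0
```

Emit:
send_rows:
  steps:
    - [[-0.1,-0.2,0,0,1],[0,0,0,0,1],[0,0,0,0,1],[0,0,0,0,1]]

```text
time_s: 8.27
ee_pos: [508.5, 117.8, 276.4]
ee_rot: [179.9, 0.0, -0.1]
force: [0.3, -1.5, 0.2]
gripper_width: 91.0
gripper_force: 0.0
```

```bash
python3 - <<'E'
from m import *
f=grab('wrist','wrist2.png');s=env.state();print(s['time_s'],s['ee_pos'],f['cam_to_world'][:,3])
E
```

```text
8.3167 [508.56703549 117.69523549 276.44093936] [572.28751914 117.62532454 476.60993939   1.        ]
```

View pics/wrist2.png

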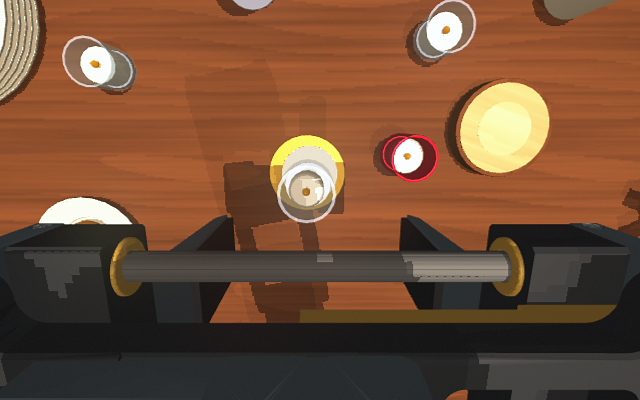

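The wrist view shows the glass rim spanning x 277–336 with its bottom at row 222. The coaster is x 270–345, and the red votive stands upright at (410,157). The slice is now bare.

```bash
python3 - <<'E'
from m import *
f=grab('wrist')
print('rim',ray(f,306.5,192,156),[ray(f,306.5,222,156)+[30,0,0]])
for c in((504,131,156),(504,128,156)):
    E=np.array([proj(f,(c[0]+30*np.cos(a),c[1]+30*np.sin(a),156)) for a in np.linspace(0,6.28,60)]);print(E.min(0),E.max(0))
hsv=cv2.cvtColor(f['pixels'],cv2.COLOR_RGB2HSV);H,S,V=[hsv[...,i].astype(int) for i in range(3)]
y=((H>20)&(H<35)&(S>110)&(V>120)).astype(np.uint8)
h=blob(y,(262,130,352,205));print('coaster',circ(f,h,6),h.min(0),h.max(0))
w=((H>14)&(H<30)&(S>40)&(V>190)).astype(np.uint8)
h=blob(w,(440,70,560,180));print('slice',circ(f,h,30),h.min(0),h.max(0))
g=grab('top')
hsv=cv2.cvtColor(g['pixels'],cv2.COLOR_RGB2HSV);H,S,V=[hsv[...,i].astype(int) for i in range(3)]
w=((H>14)&(H<30)&(S>40)&(V>165)).astype(np.uint8)
h=blob(w,(335,175,395,232));print('slice top',circ(g,h,30))
E
```

```text
rim [506.3317348  127.82920111 156.        ] [array([504.88553698, 128.09779726, 156.        ])]
[273.57932079 164.47247281] [333.1590094  222.79000927]
[276.56529099 164.46874786] [336.13845842 222.78666305]
coaster (array([519.6, 133.1]), 52.2, 'fit', array([504.7, 131.9]), 53.2) [270. 135.] [342. 166.]
slice (array([ 566.5, -132.9]), 59.2, 'fit', array([ 566.6, -132.9]), 59.0) [460.  82.] [548. 172.]
slice top (array([ 567.6, -132.6]), 60.4, 'fit', array([ 567.5, -132.6]), 60.0)
```

Emit:
send_rows:
  steps:
    - [[-0.1,-0.26,0.4,0,1],[0,0,0.7,0,1],[0,0,0.7,0,1],[0,0,0.4,0,1],[0,0,0.2,0,1]]

```text
time_s: 8.83
ee_pos: [503.0, 128.2, 178.1]
ee_rot: [179.9, 0.3, -0.1]
force: [-0.3, -0.4, -0.7]
gripper_width: 91.3
gripper_force: 0.0
```

Emit:
send_rows:
  steps:
    - [[0,0,0,0,1],[0,0,0,0,1],[0,0,0,0,1]]

```text
time_s: 9.08
ee_pos: [505.7, 129.2, 182.2]
ee_rot: [-180.0, -0.2, -0.0]
force: [-1.4, -0.8, 0.1]
gripper_width: 91.3
gripper_force: 0.0
```

Emit:
send_rows:
  steps:
    - [[-0.03,0.02,0.4,0,1],[0,0,0.6,0,1],[0,0,0.5,0,1],[0,0,0.3,0,1],[0,0,0.1,0,1]]

```text
time_s: 9.5
ee_pos: [502.9, 128.3, 104.1]
ee_rot: [180.0, 0.1, -0.0]
force: [-0.9, -0.2, 0.1]
gripper_width: 90.8
gripper_force: 0.0
```

Emit:
send_rows:
  steps:
    - [[0,0,0,0,0.85],[0,0,0,0,0.75],[0,0,0,0,0.72],[0,0,0,0,0.7],[0,0,0,0,0.7]]
  squeeze: 10

```text
time_s: 9.92
ee_pos: [503.9, 128.6, 105.7]
ee_rot: [-180.0, -0.1, -0.0]
force: [-0.5, -1.1, -0.2]
gripper_width: 64.4
gripper_force: 0.0
```

Emit:
send_rows:
  steps:
    - [[0,0,0,0,0.68],[0,0,0,0,0.66],[0,0,0,0,0.64],[0,0,0,0,0.62],[0,0,0,0,0.6]]

```text
time_s: 10.33
ee_pos: [503.4, 128.4, 104.9]
ee_rot: [180.0, -0.0, -0.0]
force: [-0.8, -0.7, 1.5]
gripper_width: 58.5
gripper_force: 10.0
```

Emit:
send_rows:
  steps:
    - [[0,0,0,0,0.5],[0,0,0,0,0.4],[0,0,0,0,0.3],[0,0,0,0,0.3]]
  squeeze: 18

```text
time_s: 10.67
ee_pos: [503.4, 128.4, 104.9]
ee_rot: [180.0, -0.0, -0.0]
force: [-1.4, -0.5, 3.3]
gripper_width: 58.1
gripper_force: 18.0
```

Emit:
send_rows:
  steps:
    - [[0,0,-0.05,0,0.3],[0,0,-0.2,0,0.3],[0,0,-0.3,0,0.3],[0,0,-0.4,0,0.3],[0,0,-0.4,0,0.3]]

```text
time_s: 11.08
ee_pos: [502.6, 128.5, 159.0]
ee_rot: [180.0, 0.1, -0.0]
force: [0.5, 0.6, -2.9]
gripper_width: 58.5
gripper_force: 18.0
```

Emit:
send_rows:
  steps:
    - [[0,0,-0.45,0,0.3],[0,0,-0.5,0,0.3],[0,0,-0.5,0,0.3],[0,0,-0.3,0,0.3],[0,0,-0.1,0,0.3]]

```text
time_s: 11.5
ee_pos: [504.2, 128.9, 235.1]
ee_rot: [-179.9, -0.2, -0.0]
force: [0.2, -0.9, -3.0]
gripper_width: 58.4
gripper_force: 18.0
```

Emit:
send_rows:
  steps:
    - [[0.03,0.1,0,0,0.3],[0.06,0.25,0,0,0.3],[0.1,0.4,0,0,0.3],[0.12,0.5,0,0,0.3],[0.12,0.5,0,0,0.3]]

```text
time_s: 11.92
ee_pos: [519.8, 57.0, 231.2]
ee_rot: [180.0, 0.2, 0.0]
force: [0.5, -0.4, -2.9]
gripper_width: 58.4
gripper_force: 18.0
```

Emit:
send_rows:
  steps:
    - [[0.12,0.5,0,0,0.3],[0.12,0.5,0,0,0.3],[0.12,0.5,0,0,0.3],[0.12,0.5,0,0,0.3],[0.12,0.5,0,0,0.3]]

```text
time_s: 12.33
ee_pos: [543.6, -43.4, 231.1]
ee_rot: [180.0, 0.2, -0.0]
force: [0.3, -0.4, -3.1]
gripper_width: 58.5
gripper_force: 18.0
```

Emit:
send_rows:
  steps:
    - [[0.12,0.5,0,0,0.3],[0.12,0.5,0,0,0.3],[0.12,0.5,0,0,0.3],[0.1,0.4,0,0,0.3],[0.05,0.2,0,0,0.3]]

```text
time_s: 12.75
ee_pos: [564.2, -128.3, 230.9]
ee_rot: [180.0, 0.2, -0.1]
force: [-0.5, -0.6, -2.5]
gripper_width: 58.3
gripper_force: 18.0
```

Emit:
send_rows:
  steps:
    - [[0,0.05,0,0,0.3],[0,0,0,0,0.3],[0,0,0,0,0.3],[0,0,0,0,0.3]]

```text
time_s: 13.08
ee_pos: [564.5, -126.7, 232.7]
ee_rot: [-180.0, 0.0, 0.0]
force: [0.2, -0.2, -3.3]
gripper_width: 58.2
gripper_force: 18.0
```

Emit:
send_rows:
  steps:
    - [[0.06,0.14,0.15,0,0.3],[0,0,0.35,0,0.3],[0,0,0.45,0,0.3],[0,0,0.5,0,0.3],[0,0,0.4,0,0.3]]

```text
time_s: 13.5
ee_pos: [566.8, -132.7, 157.2]
ee_rot: [-180.0, 0.1, 0.0]
force: [-0.5, 1.3, -3.0]
gripper_width: 58.4
gripper_force: 18.0
```

Emit:
send_rows:
  steps:
    - [[0,0,0.25,0,0.3],[0,0,0.1,0,0.3],[0,0,0,0,0.3],[0,0,0,0,0.3],[0,0,0,0,0.3]]

```text
time_s: 13.92
ee_pos: [568.2, -133.3, 146.0]
ee_rot: [180.0, -0.1, -0.0]
force: [0.2, -0.5, -2.9]
gripper_width: 58.4
gripper_force: 18.0
```

```bash
python3 - <<'E'
from m import *
f=grab('scene');g=grab('top')
a=cv2.resize(f['pixels'][180:270,240:370],(520,360),interpolation=cv2.INTER_CUBIC);b=cv2.resize(g['pixels'][165:255,330:400],(280,360),interpolation=cv2.INTER_CUBIC)
cv2.imwrite('pics/place.png',np.hstack([a,b])[...,::-1]);print(env.state()['ee_pos'])
E
```

```text
[ 567.95206431 -133.32505342  145.91469011]
```

View pics/place.png

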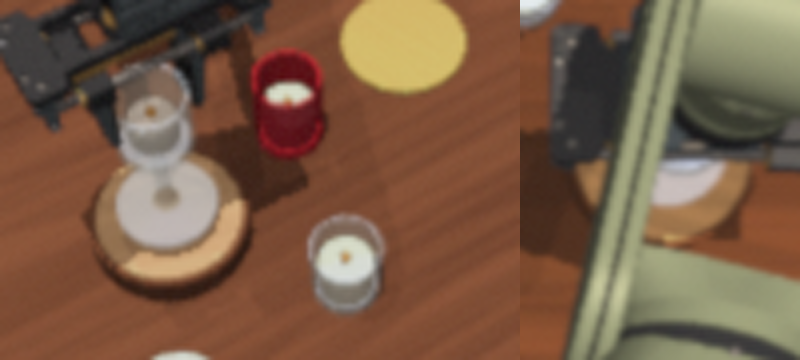

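The left half shows the glass upright, its candle inside and its foot centred at (167,204) above the slice. The red votive stands upright to its right.

```bash
python3 - <<'E'
from m import *
f=grab('scene')
c=lambda u,v:((u+.5)/4-.5+240,(v+.5)/4-.5+180)
print(ray(f,*c(167,204),49), env.state()['ee_pos'])
for p in((568,-133,49),(504.5,131,6)):
  E=np.array([((proj(f,(p[0]+40*np.cos(a),p[1]+40*np.sin(a),p[2]))-(240,180))*4) for a in np.linspace(0,6.28,60)]);print(E.min(0),E.max(0))
E
```

```text
[ 571.65919913 -133.04415453   49.        ] [ 567.82334824 -133.30060294  145.77963457]
[112.82941626 156.71190644] [213.88667544 243.15749073]
[353.87763808   2.58259258] [444.34824222  74.48716762]
```

Emit:
send_rows:
  steps:
    - [[-0.03,-0.01,0.1,0,0.3],[0,0,0.1,0,0.3],[0,0,0.07,0,0.3],[0,0,0.05,0,0.3],[0,0,0.02,0,0.3]]

```text
time_s: 14.48
ee_pos: [565.7, -132.6, 130.5]
ee_rot: [-180.0, 0.1, -0.0]
force: [-0.4, -1.2, -2.3]
gripper_width: 58.6
gripper_force: 18.0
```

Emit:
send_rows:
  steps:
    - [[0,0,0,0,0.3],[0,0,0,0,0.3],[0,0,0,0,0.3]]

```text
time_s: 14.73
ee_pos: [566.2, -132.8, 131.3]
ee_rot: [180.0, -0.0, -0.0]
force: [0.4, -0.5, -2.9]
gripper_width: 58.7
gripper_force: 18.0
```

Emit:
send_rows:
  steps:
    - [[0,0,0.03,0,0.3],[0,0,0.02,0,0.3],[0,0,0.01,0,0.3],[0,0,0,0,0.3],[0,0,0,0,0.3]]

```text
time_s: 15.15
ee_pos: [566.1, -132.7, 129.0]
ee_rot: [180.0, -0.0, -0.0]
force: [0.4, 0.7, -1.4]
gripper_width: 58.5
gripper_force: 18.0
```

Nearly seated; a touch more.

Emit:
send_rows:
  steps:
    - [[0,0,0.01,0,0.3],[0,0,0.01,0,0.3],[0,0,0,0,0.3],[0,0,0,0,0.3]]

```text
time_s: 15.48
ee_pos: [566.2, -132.7, 129.0]
ee_rot: [180.0, -0.1, -0.0]
force: [-2.5, 0.8, 5.7]
gripper_width: 58.5
gripper_force: 18.0
```

Contact made; release gently.

Emit:
send_rows:
  steps:
    - [[0,0,0,0,0.66],[0,0,0,0,0.7],[0,0,0,0,0.8],[0,0,0,0,0.9],[0,0,0,0,1]]

```text
time_s: 15.9
ee_pos: [566.1, -132.8, 127.7]
ee_rot: [180.0, 0.0, -0.0]
force: [-0.1, 0.5, 0.1]
gripper_width: 80.9
gripper_force: 0.0
```

Emit:
send_rows:
  steps:
    - [[0,0,0,0,1],[0,0,-0.2,0,1],[0,0,-0.6,0,1],[0,0,-0.8,0,1],[0,0,-0.8,0,1]]

```text
time_s: 16.32
ee_pos: [565.5, -132.6, 225.1]
ee_rot: [-180.0, 0.1, -0.0]
force: [-0.2, -0.1, 0.1]
gripper_width: 91.1
gripper_force: 0.0
```

Emit:
send_rows:
  steps:
    - [[-0.1,-0.4,-0.5,0,1],[-0.2,-0.8,0,0,1],[-0.2,-0.9,0,0,1],[-0.2,-0.7,0,0,1],[-0.1,-0.4,0,0,1]]

```text
time_s: 16.73
ee_pos: [533.1, -2.1, 245.0]
ee_rot: [-179.9, -0.0, 0.1]
force: [0.1, -0.4, 0.7]
gripper_width: 91.0
gripper_force: 0.0
```

Emit:
send_rows:
  steps:
    - [[0,0,0,0,1],[0,0,0,0,1],[0,0,0,0,1]]

```text
time_s: 16.98
ee_pos: [534.5, -5.4, 244.4]
ee_rot: [180.0, -0.1, -0.0]
force: [0.0, 0.4, 0.1]
gripper_width: 91.1
gripper_force: 0.0
```

```bash
python3 - <<'E'
from m import *
f=grab('wrist','wrist3.png');s=env.state();print(s['time_s'],s['ee_pos'])
hsv=cv2.cvtColor(f['pixels'],cv2.COLOR_RGB2HSV);H,S,V=[hsv[...,i].astype(int) for i in range(3)]
rd=(((H>168)|(H<4))&(S>150)&(V>60)).astype(np.uint8)
u,v=proj(f,(533,-1,80)).astype(int);print(u,v)
h=blob(rd,(u-50,v-50,u+50,v+50));print('red',circ(f,h,80),h.min(0),h.max(0))
E
```

```text
17.0333 [534.43848691  -5.69534788 244.19344685]
312 183
red (array([534.9,  -2.2]), 31.9, 'fit', array([534.3,  -1.3]), 30.1) [288. 154.] [338. 209.]
```

View pics/wrist3.png

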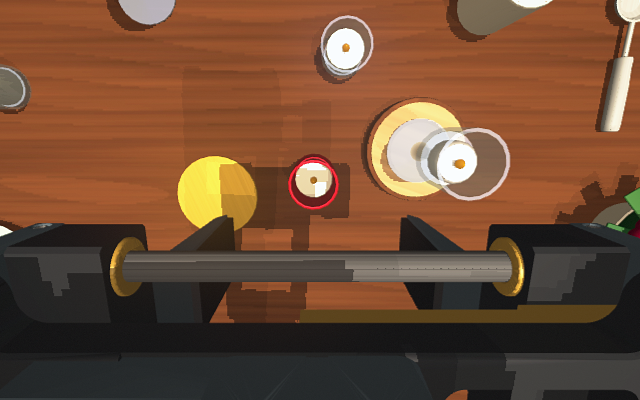

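The wrist view shows the glass foot centred on the slice (418,150), candle inside. The red votive rim is at (313,183) and the bare coaster at (217,193).

Emit:
send_rows:
  steps:
    - [[-0.03,-0.11,0.5,0,1],[0,0,0.8,0,1],[0,0,0.8,0,1],[0,0,0.5,0,1],[0,0,0.2,0,1]]

```text
time_s: 17.45
ee_pos: [530.8, -1.5, 128.6]
ee_rot: [180.0, 0.4, -0.1]
force: [0.4, -0.4, -0.1]
gripper_width: 91.0
gripper_force: 0.0
```

```bash
python3 - <<'E'
from m import *
for n,r,sl in(('top',(235,190,305,262),1),('scene',(310,145,370,215),0)):
    f=grab(n);hsv=cv2.cvtColor(f['pixels'],cv2.COLOR_RGB2HSV);H,S,V=[hsv[...,i].astype(int) for i in range(3)]
    y=((H>20)&(H<35)&(S>110)&(V>70)).astype(np.uint8);print(n,'coaster',circ(f,blob(y,r),6))
print(env.state()['ee_pos'])
E
```

```text
top coaster (array([504.5, 131.9]), 56.2, 'fit', array([504.8, 133.9]), 54.4)
scene coaster (array([512.4, 145.7]), 51.4, 'fit', array([514.7, 149.4]), 40.4)
[532.27143938  -1.24614496 130.70380125]
```

Emit:
send_rows:
  steps:
    - [[0,0,0.5,0,1],[0,0,0.7,0,1],[0,0,0.6,0,1],[0,0,0.4,0,1],[0,0,0.2,0,1]]

```text
time_s: 17.97
ee_pos: [533.3, -0.8, 35.6]
ee_rot: [180.0, 0.0, -0.0]
force: [-0.2, -0.2, 0.4]
gripper_width: 91.1
gripper_force: 0.0
```

Emit:
send_rows:
  steps:
    - [[0,0,0,0,0.75],[0,0,0,0,0.72],[0,0,0,0,0.7],[0,0,0,0,0.67],[0,0,0,0,0.65]]
  squeeze: 10

```text
time_s: 18.38
ee_pos: [533.8, -0.4, 37.2]
ee_rot: [180.0, -0.1, -0.0]
force: [-0.2, 0.3, 0.7]
gripper_width: 61.5
gripper_force: 0.0
```

Emit:
send_rows:
  steps:
    - [[0,0,0,0,0.62],[0,0,0,0,0.58],[0,0,0,0,0.5],[0,0,0,0,0.4],[0,0,0,0,0.3]]
  squeeze: 18

```text
time_s: 18.8
ee_pos: [533.6, -0.8, 36.8]
ee_rot: [180.0, -0.1, 0.0]
force: [-0.6, -1.9, 6.3]
gripper_width: 56.4
gripper_force: 18.0
```

Emit:
send_rows:
  steps:
    - [[0,0,-0.1,0,0.3],[0,0,-0.3,0,0.3],[0,0,-0.4,0,0.3],[0,0,-0.3,0,0.3],[0,0,-0.1,0,0.3]]

```text
time_s: 19.22
ee_pos: [533.4, 0.0, 85.1]
ee_rot: [-180.0, -0.1, -0.0]
force: [0.4, -0.1, -3.3]
gripper_width: 56.8
gripper_force: 18.0
```

Emit:
send_rows:
  steps:
    - [[-0.1,-0.3,0,0,0.3],[-0.15,-0.6,0,0,0.3],[-0.15,-0.8,0,0,0.3],[-0.15,-0.7,0,0,0.3],[-0.1,-0.5,0,0,0.3]]

```text
time_s: 19.63
ee_pos: [504.5, 118.2, 82.7]
ee_rot: [-180.0, 0.2, 0.0]
force: [0.2, 0.3, -2.4]
gripper_width: 56.4
gripper_force: 18.0
```

Emit:
send_rows:
  steps:
    - [[-0.05,-0.3,0,0,0.3],[0,0,0,0,0.3],[0,0,0,0,0.3],[0,0,0,0,0.3]]

```text
time_s: 19.97
ee_pos: [504.6, 127.1, 83.5]
ee_rot: [180.0, 0.1, -0.0]
force: [0.5, -0.2, -3.3]
gripper_width: 56.2
gripper_force: 18.0
```

Emit:
send_rows:
  steps:
    - [[0,-0.11,0.2,0,0.3],[0,0,0.3,0,0.3],[0,0,0.25,0,0.3],[0,0,0.12,0,0.3],[0,0,0.05,0,0.3]]

```text
time_s: 20.38
ee_pos: [504.1, 131.4, 45.8]
ee_rot: [180.0, 0.2, -0.1]
force: [-0.1, 0.3, -2.8]
gripper_width: 56.8
gripper_force: 18.0
```

Emit:
send_rows:
  steps:
    - [[0,0,0,0,0.3],[0,0,0,0,0.3],[0,0,0,0,0.3]]

```text
time_s: 20.63
ee_pos: [505.4, 132.1, 47.6]
ee_rot: [-180.0, -0.1, -0.0]
force: [0.0, 0.4, -2.4]
gripper_width: 56.3
gripper_force: 18.0
```

Target TCP z ≈ 42.8–43.

Emit:
send_rows:
  steps:
    - [[0,0,0.04,0,0.3],[0,0,0.04,0,0.3],[0,0,0.02,0,0.3],[0,0,0,0,0.3],[0,0,0,0,0.3]]

```text
time_s: 21.05
ee_pos: [504.9, 132.1, 43.2]
ee_rot: [180.0, 0.0, -0.0]
force: [0.5, 0.3, -2.3]
gripper_width: 56.7
gripper_force: 18.0
```

Emit:
send_rows:
  steps:
    - [[0,0,0.01,0,0.3],[0,0,0.01,0,0.3],[0,0,0.005,0,0.3],[0,0,0,0,0.3]]

```text
time_s: 21.38
ee_pos: [505.2, 132.1, 42.9]
ee_rot: [-180.0, -0.0, -0.0]
force: [-1.1, -0.5, 4.8]
gripper_width: 56.3
gripper_force: 18.0
```

Emit:
send_rows:
  steps:
    - [[0,0,0,0,0.65],[0,0,0,0,0.7],[0,0,0,0,0.8],[0,0,0,0,0.9],[0,0,0,0,1]]

```text
time_s: 21.8
ee_pos: [504.9, 132.1, 42.1]
ee_rot: [180.0, -0.0, -0.0]
force: [-0.2, -0.5, 0.6]
gripper_width: 81.2
gripper_force: 0.0
```

Emit:
send_rows:
  steps:
    - [[0,0,0,0,1],[0,0,-0.3,0,1],[0,0,-0.7,0,1],[0,0,-0.9,0,1],[0,0,-0.9,0,1]]

```text
time_s: 22.22
ee_pos: [504.1, 131.9, 154.8]
ee_rot: [180.0, 0.1, -0.0]
force: [0.6, 0.4, -0.5]
gripper_width: 91.0
gripper_force: 0.0
```

Emit:
send_rows:
  steps:
    - [[-0.4,0,-0.9,0,1],[-0.7,0,-0.6,0,1],[-0.8,0,0,0,1],[-0.5,0,0,0,1],[0,0,0,0,1]]

```text
time_s: 22.63
ee_pos: [405.2, 131.8, 214.8]
ee_rot: [-180.0, 0.1, 0.0]
force: [-0.3, 0.8, 1.0]
gripper_width: 91.3
gripper_force: 0.0
```

Emit:
send_rows:
  steps:
    - [[0,0,0,0,1],[0,0,0,0,1],[0,0,0,0,1]]

```text
time_s: 22.88
ee_pos: [409.9, 132.2, 214.0]
ee_rot: [180.0, -0.0, -0.0]
force: [0.7, 0.1, 0.1]
gripper_width: 91.2
gripper_force: 0.0
```

```bash
python3 - <<'E'
from m import *
f=grab('scene');a=cv2.resize(f['pixels'][130:270,220:450],(690,420),interpolation=cv2.INTER_CUBIC);cv2.imwrite('pics/end.png',a[...,::-1])
for p,r in(((567.5,-132.7,35),40),((504.7,131.7,6),29),((504.7,131.7,86),29)):
  E=np.array([((proj(f,(p[0]+r*np.cos(t),p[1]+r*np.sin(t),p[2]))-(220,130))*3) for t in np.linspace(0,6.28,60)]);print(p,E.min(0).round(),E.max(0).round())
s=env.state();print(s['time_s'],s['ee_pos'])
E
```

```text
(567.5, -132.7, 35) [146. 274.] [221. 339.]
(504.7, 131.7, 6) [335. 159.] [385. 198.]
(504.7, 131.7, 86) [336. 115.] [387. 155.]
22.9333 [409.82836901 132.16049985 213.83305772]
```

View pics/end.png

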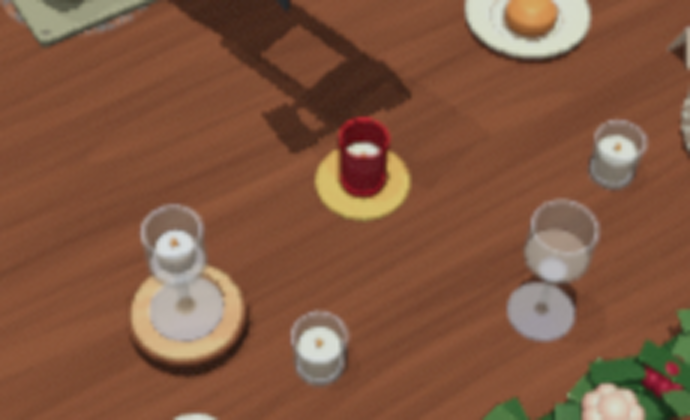

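The crop shows the glass foot centred at (186,308) on the slice with its candle inside. The votive is centred on the coaster at (363,180), and the bystanders are unmoved.

```bash
python3 -c "
from workcell import env
print(env.job_done())"
```

```text
the job is handed in; nothing more can be done
None
```

I swapped the two glasses and handed the job in at about 23 s. The last camera image shows the stemmed glass centred on the log slice with its candle inside, the red votive centred on the brass coaster, both upright, and the neighbouring items in view where they were.

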